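# Ready a carton and hold the rack's spring pusher open

### The job

Help me refill the carton rack: first stand the orange carton that is lying on the worktop upright in the middle of the round green mat, tall on its short thin edge like the ones in the rack, and let go of it. Then take the black post of the rack's spring pusher, pull it back until the yellow pointer is level with the red clip (within the clip's width), and keep holding it there with the gripper: the program finishes while holding, because the spring would take the pusher back. Leave the other things, including the cartons in the rack, where they are.

Things in the scene. Friction and masses are not known exactly. Their poses are not given: they have to be found in the camera images.
- carton: loose orange carton with white panels and a blue band round one end, lying flat on the worktop: 110 mm long (its x), 60 mm wide (its y), 30 mm thick (its z), 0.13 to 0.25 kg, rigid; origin in its middle, so 15 mm above the worktop when lying. The blue band is at its +x end; either end may be down when it stands.
- mat: fixed round green mat, 160 mm across, 4 mm thick, flat on the worktop, origin under its centre (at worktop height), z up. A carton standing on it has its middle 59 mm above the worktop.
- rack: fixed white and steel rack (a straight lane) on the worktop, 287 mm long, 90 mm wide, origin under the pull post's rest place; its x runs along the lane from the pull end (150 mm behind the origin) to the end wall (137 mm ahead, 90 mm high); side rails are 34 mm high. The two cartons in it stand 124 mm or less high, about 67 to 130 mm ahead of the origin.
- pusher: grey carriage in the lane with an upright black post and a 70 mm wide plate 61 mm ahead of the post (top 97 mm above the worktop). Origin on the post's axis at worktop height, axes as the rack's; at rest at the rack's origin. Slides only to the rack's -x, up to 115 mm, against a spring: 4 N at rest plus 80 N per metre (8 to 12 N at the mark); springs back if let go.
- post_grip (a point): point on the pull post's axis at the height to grip it, 105 mm above the worktop. The post is round, 24 mm across, upright, its top 122 mm above the worktop, bare and reachable from above, with a yellow ring near the top.
- pointer (a point): tip of the yellow pointer bar (4 mm wide) that sticks out of the pusher plate over the rack's right-hand (-y) rail, 44 mm above the worktop, 61 mm ahead of the post's axis.
- mark (a point): point above the middle of the red clip on the outside of the rack's right-hand (-y) rail, at the pointer's height and line; the clip is 14 mm long along the rack, so the pointer is level with it when within 7 mm of this point along the rack's x. It sits 50 to 90 mm behind the pointer's rest place and stays there.
- racked_near: nearer of two orange cartons (same as carton) standing in the rack, ahead of the pusher plate; origin in its middle. Leave it.
- racked_far: farther of the two cartons standing in the rack, against its end wall; origin in its middle. Leave it.
- bottle: dark green glass bottle, 72 mm across, 220 mm tall, standing left of the rack; origin under its base. Leave it.
- jar: small amber jar with red lid, 60 mm across, 60 mm tall, at the back; origin under its base. Leave it.
- can: metal can with green label, 74 mm across, 110 mm tall, on the right; origin under its base. Leave it.
- bowl: white ceramic bowl, 150 mm across, 60 mm high, on the left; origin under its base. Leave it.
- mug: blue mug, 80 mm across plus handle, 90 mm tall, on the right; origin under its base. Leave it.

How it is judged:
By the outcome, as a careful person would: the job done as asked, in the order asked, and still so for the second after the job is handed in, while the arm keeps its last pose, push and grip.
It also fails if it takes over 67 s, if anything falls off the work surface, if the arm or the gripper's body presses on something with over 40 N, if the wrist force passes 120 N, or if a joint passes its speed limit or range.

### The arm

A 7-joint arm with a two-finger parallel gripper is mounted at the origin on the work surface. World frame = base frame: x ahead of the robot, y to its left, z up, the work surface at z = 0. Lengths are in m, angles in rad, forces in N, time in s.
With the tool pointing down it reaches from about 0.425 to 0.925 m from the base axis. Payload 6.8 kg.
Tool frame: the origin (TCP) lies on the centre line of the jaws, within the pads' length; the fingertips stand bot.tip_reach ahead of it and the grasp point (between the pads) lies 3 mm ahead of it (bot.tip_reach is the distance from the TCP to the fingertips, in m); z points along the fingers, y is the line along which they close (so a half turn about z gives the same grasp; the last joint's range is limited). The gripper opens to 85 mm and grips with 20 to 120 N. Pads are 22 mm wide; open, the fingers measure 114 mm over their backs; the gripper's body (76 mm by 85 mm) begins 54 mm behind the grasp point. The pads swing forward as they close: fully open they stand 13 mm farther back than shut.
Start: joints at [1.099, 0.477, 0.022, 1.555, -0.011, 1.109, -0.083], TCP at [0.24, -0.631, 0.253] pointing down, gripper open.
Joint ranges: [-2.96, 2.96], [-0.34, 2.1], [-1.41, 1.46], [0.24, 2.44], [-1.37, 4.51], [0.17, 1.92], [-2.96, 2.96]. Speed limits (rad/s): [2.39, 2.39, 3.14, 3.14, 3.14, 3.14, 3.14].

### API

Orientations are given as a unit quaternion [w, x, y, z].
In Python, from station import bot gives the robot as it stands.
- The arm moves only by the tool jog_arm, never from a script. Its argument "deltas" is a list of rows, each a list of 7 numbers: the shift along the world's x, y, z in m, then the turn, a rotation vector about the world's x, y, z in rad, then the opening, from 0 (shut) to 1 (fully open). In form: [[x, y, z, rx, ry, rz, grip], ...]. A call has 1 to 10 rows; each row shifts and turns the commanded pose from where the row before left it; what a row does not reach is not made up. A row lasts 1/10 s, in which the tool goes at most 50 mm and 8.59 degrees, less where a joint would pass 70% of its speed; a pose out of reach is approached as far as the arm can. A call with a gripper value outside its range is refused whole. The fingers move at their own pace and stop on an object; "newtons" is the grip in N (left out, the last holds). Time passes only in rows, so rows that do not move let the fingers close. It gives the time, the measured TCP pose, the force, the opening and the grip force at its end, in the units of the state.
- bot.get_obs(): the state, without advancing time (a new reading comes with each control period).
- bot.read_camera(name): name is "scene" or "top" or "wrist"; returns a dict with "img" (384x512x3 uint8, red, green, blue), "K" (3x3 intrinsics, pixels), "dist_coeffs" ([k1, k2, p1, p2, k3] as OpenCV has them; the pictures are not rectified), "eye" and "attitude" of the camera in the world. Camera axes: x right, y down, z forward; pixel columns grow to the right and rows downward; lengths in m; the calibration is good to about 2 mm. A picture is of the moment at which its call begins. There is no depth.
- bot.hand_in(): hands the job in; it is judged then, once.
The state is a dict: "t": time; "q": joint angles; "joint_vel": joint speeds; "joint_torque": joint torques, N m; "eef_pos": TCP position; "tool_rot": TCP orientation; "contact_force": force on the tool from outside, world axes, zero at the start; "torque": the same for the moment, N m; "gripper_width": opening from 0.0 (shut) to 1.0 (fully open); "grasp_force": force on a finger pad.
Only numpy, scipy, OpenCV 4.12 (cv2) and the standard library are available. Lean on these libraries where they do the work, as an engineer would, in place of code of your own. Each camera call takes 0.05 s, during which the arm holds its last target. There are 200 camera calls.

## Working session

There is one attempt and no reset: what is moved stays moved. The work goes in short steps, Python scripts to look and compute and a tool call to move; the robot and the scene stay as the last step left them, time stands still between calls to the robot, and variables do not carry over. Pictures are saved under pics/ and viewed, at most 10 in all, crops included, and the job is handed in when it is done.

Besides the shell and the picture viewer there is one more tool, called after ">>>" as name(argument=value, ...), one argument or row to a line, values as JSON. jog_arm: Moves the arm, as the interface text tells. Its arguments: {"type":"object","properties":{"deltas":{"type":"array"},"newtons":{"type":"number"}},"required":["deltas"]}

```bash
mkdir -p pics
cat > h.py <<'E'
import numpy as np, cv2
from station import bot
from scipy.spatial.transform import Rotation as R
def rot(q): return R.from_quat([q[1],q[2],q[3],q[0]]).as_matrix()
def snap(n,f):
    c=bot.read_camera(n); cv2.imwrite(f'pics/{f}.png',c['img'][:,:,::-1]); np.save(f'pics/{f}.npy',{k:c[k] for k in c},allow_pickle=True); return c
def load(f): return np.load(f'pics/{f}.npy',allow_pickle=True).item()
def camR(c):
    a=np.array(c['attitude'],float); return a if a.shape==(3,3) else rot(a)
def px2w(c,uv,z):
    uv=np.array(uv,float).reshape(-1,1,2)
    p=cv2.undistortPoints(uv,np.array(c['K'],float),np.array(c['dist_coeffs'],float)).reshape(-1,2)
    d=np.c_[p,np.ones(len(p))]@camR(c).T; e=np.array(c['eye'])
    return e+d*((z-e[2])/d[:,2])[:,None]
def w2px(c,P):
    Rm=camR(c).T; t=-Rm@np.array(c['eye'])
    return cv2.projectPoints(np.array(P,float).reshape(-1,1,3),cv2.Rodrigues(Rm)[0],t,np.array(c['K'],float),np.array(c['dist_coeffs'],float))[0].reshape(-1,2)
E
python3 - <<'E'
from h import *
for n in ('top','scene'):
    c=snap(n,n+'0'); print(n,c['eye'],c['attitude'],c['K'])
    cv2.imwrite(f'pics/{n}0b.png',cv2.resize(c['img'][:,:,::-1],(800,600),interpolation=cv2.INTER_CUBIC))
o=bot.get_obs(); print(o,bot.tip_reach)
E
```

```text
top [ 0.46221018 -0.0638936   1.36116479] [-0.02145865  0.71013085 -0.70353297  0.01717746] [[374.81476889   0.         249.20592044]
 [  0.         374.81476889 189.5492531 ]
 [  0.           0.           1.        ]]
scene [1.20510612 0.29495484 1.15063822] [-0.14960987  0.47887514  0.82516801 -0.25960208] [[375.1396262    0.         251.42599599]
 [  0.         375.1396262  198.0303014 ]
 [  0.           0.           1.        ]]
{'t': 0.1, 'q': array([ 1.09890583,  0.47773196,  0.0223704 ,  1.55633337, -0.01152123,
        1.10931306, -0.08310344]), 'joint_vel': array([ 9.35629255e-04, -3.93209913e-04, -3.22179034e-04, -2.03927503e-03,
        1.15123680e-03, -8.30223007e-04,  2.48496695e-05]), 'joint_torque': array([ 3.54662247e-03, -5.97763717e+01,  1.61304016e+00, -2.81956315e+01,
        1.27346430e-02,  5.02615847e-03, -1.42958498e-05]), 'eef_pos': array([ 0.23998448, -0.63037028,  0.25242182]), 'tool_rot': array([-8.02672450e-04,  9.83503851e-01,  1.80885290e-01, -2.05912524e-04]), 'contact_force': array([ 0.1316877 , -0.38653727,  0.50097941]), 'torque': array([ 0.06736435, -0.03637449, -0.00274265]), 'grasp_force': 0.0, 'gripper_width': 0.9993988348179362} 0.022
```

View pics/top0b.png

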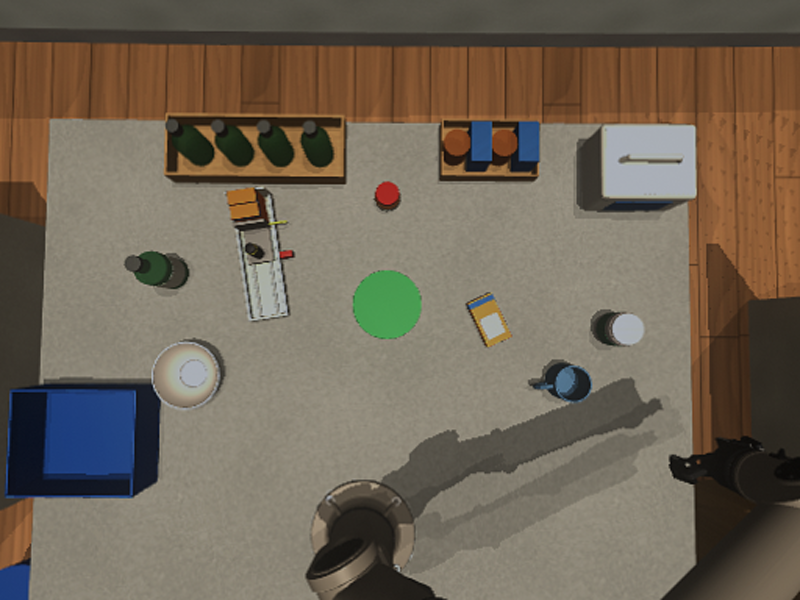

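View pics/scene0b.png

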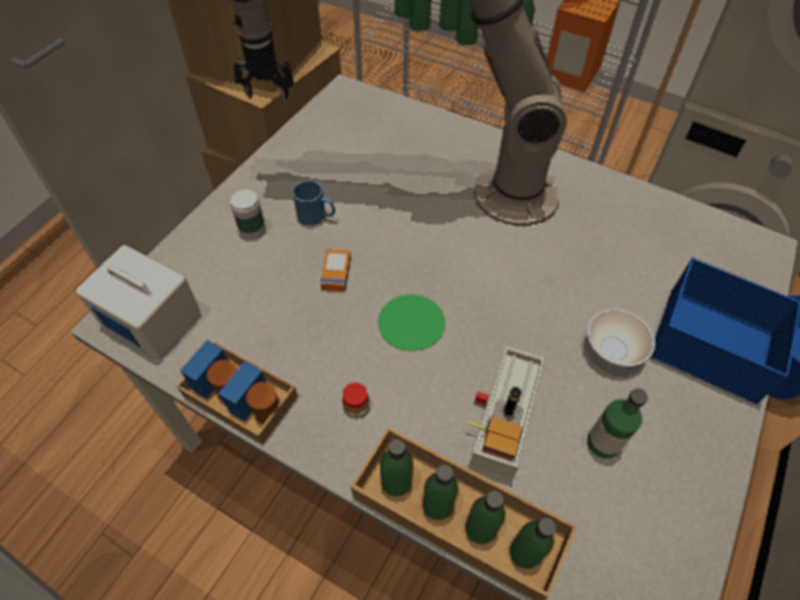

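The top view shows the mat centre at about (387,304), the carton at (489,320), the post at (255,250), the pointer tip at (287,222) and the clip at (287,254), all in the 800x600 view. I'll enlarge crops of these.

Run:
```python
from h import *
i=load('top0')['img'][:,:,::-1]
a=cv2.resize(i[115:211,140:196],None,fx=6,fy=6,interpolation=cv2.INTER_CUBIC)
b=cv2.resize(i[180:228,290:338],None,fx=8,fy=8,interpolation=cv2.INTER_CUBIC)
o=np.zeros((576,336+384,3),np.uint8); o[:,:336]=a; o[:384,336:]=b
cv2.imwrite('pics/crop0.png',o)
g=cv2.inRange(cv2.cvtColor(np.ascontiguousarray(i),cv2.COLOR_BGR2HSV),(50,120,80),(70,255,255)); g[:, :210]=0; g[:160]=0; g[:,290:]=0
ys,xs=np.nonzero(g); c=load('top0'); print(xs.mean(),ys.mean(),len(xs),px2w(c,[xs.mean(),ys.mean()],.004))
```

```text
247.16666666666666 194.5250677506775 1476 [[ 0.51828469 -0.04810258  0.004     ]]
```

View pics/crop0.png

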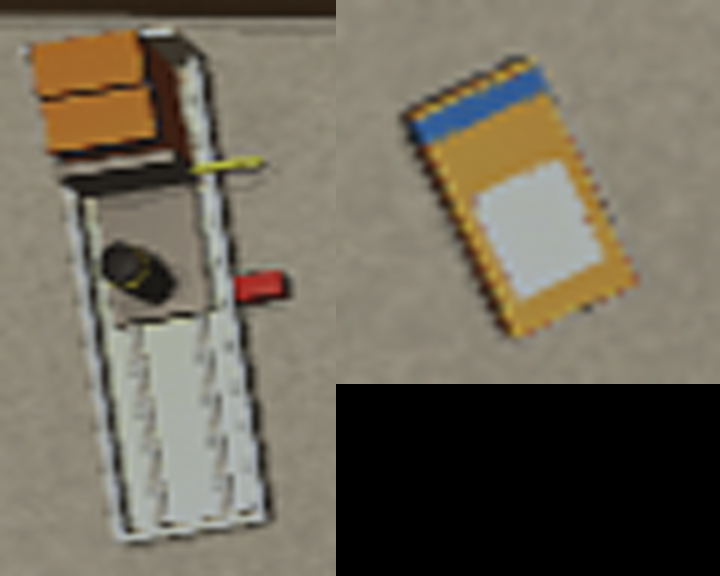

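Run:
```python
from h import *
c=load('top0')
A=lambda x,y:[140+(x+.5)/6-.5,115+(y+.5)/6-.5]
B=lambda x,y:[290+(x-336+.5)/8-.5,180+(y+.5)/8-.5]
k=px2w(c,[B(410,115),B(527,60),B(637,280),B(515,335)],.03)
print(k.round(4),'ctr',k.mean(0).round(4)); d=(k[0]+k[1]-k[2]-k[3]); print('yaw',np.degrees(np.arctan2(d[1],d[0])),np.linalg.norm(d)/2)
w=k[0]-k[1]; w2=k[3]-k[2];print(np.linalg.norm(w),np.linalg.norm(w2))
r=px2w(c,[A(118,540),A(268,520),A(72,192),A(222,180)],.034); print('rack',r.round(4))
for a,b in((0,2),(1,3)):
    e=r[b]-r[a]; print(np.degrees(np.arctan2(e[1],e[0])))
print('post',px2w(c,A(122,260),.122)); 
print('ptr tip,base, clip',px2w(c,[A(262,163),A(195,168),A(262,287)],.044).round(4))
m=r[:2].mean(0); print('pull end mid',m)
```

```text
[[ 0.521  -0.2318  0.03  ]
 [ 0.5459 -0.2836  0.03  ]
 [ 0.4489 -0.3321  0.03  ]
 [ 0.4242 -0.2783  0.03  ]] ctr [ 0.485  -0.2814  0.03  ]
yaw 26.109193572243456 0.10792664833920369
0.057494718229589556 0.059234278735240724
rack [[0.4786 0.2623 0.034 ]
 [0.4912 0.1741 0.034 ]
 [0.6851 0.2942 0.034 ]
 [0.6931 0.2052 0.034 ]]
8.783655090680439
8.759760701994743
post [[0.63260612 0.24193027 0.122     ]]
ptr tip,base, clip [[0.7017 0.1798 0.044 ]
 [0.6984 0.2193 0.044 ]
 [0.6281 0.1784 0.044 ]]
pull end mid [0.48486718 0.21821028 0.034     ]
```

>>> jog_arm(
  deltas=[
    [0.018,0.032,0,0,0,0.0185,1],
    [0.018,0.032,0,0,0,0.0185,1],
    [0.018,0.032,0,0,0,0.0185,1],
    [0.018,0.032,0,0,0,0.0185,1],
    [0.018,0.032,0,0,0,0.0185,1],
    [0.018,0.032,0,0.0536,-0.1096,0,1],
    [0.018,0.032,0,0.0536,-0.1096,0,1],
    [0.018,0.032,0,0.0536,-0.1096,0,1],
    [0.018,0.032,0,0.0536,-0.1096,0,1],
    [0.019,0.031,0,0.0536,-0.1096,0,1],
  ],
)

```text
t: 1.1
eef_pos: [0.4216, -0.3109, 0.2537]
tool_rot: [-0.067, 0.929, 0.215, 0.295]
contact_force: [0.7, 0.7, -0.2]
gripper_width: 1.0
grasp_force: 0.0
```

```bash
cat >> h.py <<'E'
def st():
    o=bot.get_obs(); M=rot(o['tool_rot']); print('t',o['t'],'p',o['eef_pos'].round(4),'q',o['q'].round(2)); print('x',M[:,0].round(3),'y',M[:,1].round(3),'z',M[:,2].round(3),'f',o['contact_force'].round(1),'w',round(o['gripper_width'],3),'gf',o['grasp_force']); return o,M
E
python3 -c "
from h import *
st(); c=snap('wrist','w1'); print(w2px(c,[[.485,-.2814,.03]]), c['eye'])"
```

```text
t 1.1 p [ 0.4216 -0.3109  0.2537] q [ 1.11  0.22 -0.3   2.07 -0.75  0.81  0.22]
x [0.734 0.36  0.576] y [ 0.439 -0.898  0.002] z [ 0.518  0.252 -0.817] f [ 0.7  0.7 -0.2] w 1.0 gf 0.0
[[253.14648642 224.76309686]] [ 0.4083181  -0.31805121  0.39130088]
```

View pics/w1.png

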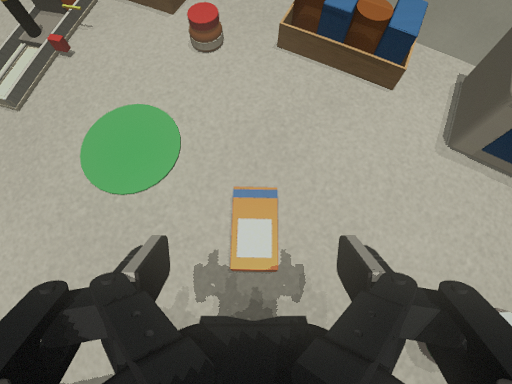

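The wrist view shows the carton top centred at about (255,227), against a predicted (253,225). It is aligned with the jaws, so I'm descending.

>>> jog_arm(
  deltas=[
    [0.009,0.004,-0.04,0,0,0,1],
    [0.009,0.004,-0.04,0,0,0,1],
    [0.009,0.004,-0.04,0,0,0,1],
    [0.009,0.004,-0.04,0,0,0,1],
    [0.007,0.004,-0.03,0,0,0,1],
    [0.005,0.002,-0.02,0,0,0,1],
    [0.003,0.001,-0.014,0,0,0,1],
    [0.002,0.001,-0.005,0,0,0,1],
    [0,0,0,0,0,0,1],
  ],
)

```text
t: 2.05
eef_pos: [0.4741, -0.2875, 0.0237]
tool_rot: [-0.068, 0.929, 0.216, 0.293]
contact_force: [0.6, -0.3, 0.9]
gripper_width: 0.998
grasp_force: 0.0
```

>>> jog_arm(
  deltas=[
    [0,0,0,0,0,0,0.5],
    [0,0,0,0,0,0,0.5],
    [0,0,0,0,0,0,0.5],
    [0,0,0,0,0,0,0.5],
    [0,0,0,0,0,0,0.5],
    [0,0,0,0,0,0,0.5],
  ],
  newtons=50,
)

```text
t: 2.65
eef_pos: [0.4743, -0.2884, 0.0253]
tool_rot: [-0.067, 0.929, 0.216, 0.293]
contact_force: [-3.5, -1.4, 6.6]
gripper_width: 0.694
grasp_force: 54.1
```

```bash
python3 -c "
from h import *
st()"
```

```text
t 2.65 p [ 0.4743 -0.2884  0.0253] q [ 1.15  0.7  -0.52  2.14 -1.03  0.29  0.64]
x [0.735 0.362 0.573] y [ 0.44  -0.898  0.002] z [ 0.515  0.251 -0.819] f [-3.5 -1.4  6.6] w 0.694 gf 54.062933921813965
```

>>> jog_arm(
  deltas=[
    [0,0,0.03,0,0,0,0.5],
    [0,0,0.05,0,0,0,0.5],
    [0,0,0.05,0,0,0,0.5],
    [0,0,0.045,0,0,0,0.5],
    [0.004,0.02,0,0,0,0.139,0.5],
    [0.004,0.02,0,0,0,0.139,0.5],
    [0.004,0.02,0,0,0,0.139,0.5],
    [0.004,0.02,0,0,0,0.139,0.5],
    [0.004,0.02,0,0,0,0.139,0.5],
    [0.004,0.02,0,0,0,0.139,0.5],
  ],
)

```text
t: 3.65
eef_pos: [0.4977, -0.1677, 0.1994]
tool_rot: [-0.18, 0.761, 0.576, 0.239]
contact_force: [0.9, -0.5, -1.7]
gripper_width: 0.692
grasp_force: 55.1
```

```bash
python3 -c "
from h import *
st()"
```

```text
t 3.65 p [ 0.4977 -0.1677  0.1994] q [ 0.85  0.45 -0.41  1.91 -0.51  1.01  0.51]
x [0.223 0.79  0.572] y [ 0.962 -0.272  0.001] z [ 0.156  0.55  -0.82 ] f [ 0.9 -0.5 -1.7] w 0.692 gf 55.067546367645264
```

>>> jog_arm(
  deltas=[
    [0.005,0.02,0,0,0,0.138,0.5],
    [0.005,0.02,0,0,0,0.138,0.5],
    [0.005,0.02,0,-0.1428,0,0,0.5],
    [0.005,0.02,0,-0.1428,0,0,0.5],
    [0,0.02,0,-0.1428,0,0,0.5],
    [0,0.02,0,-0.1428,0,0,0.5],
    [0,0.01,0,-0.1428,0,0,0.5],
    [0,0,0,-0.1428,0,0,0.5],
    [0,0,0,-0.1428,0,0,0.5],
    [0,0,0,-0.1428,0,0,0.5],
  ],
)

```text
t: 4.65
eef_pos: [0.5187, -0.0371, 0.2008]
tool_rot: [0.191, 0.683, 0.681, -0.185]
contact_force: [-0.1, 0.1, -3.0]
gripper_width: 0.697
grasp_force: 55.0
```

>>> jog_arm(
  deltas=[
    [0,0,0,-0.1428,0,0,0.5],
    [0,0,0,-0.1428,0,0,0.5],
    [0,0,0,-0.1428,0,0,0.5],
    [0,0,0,0,0,0,0.5],
  ],
)

```text
t: 5.05
eef_pos: [0.5175, -0.0344, 0.1966]
tool_rot: [0.328, 0.625, 0.629, -0.326]
contact_force: [0.4, -0.0, -2.7]
gripper_width: 0.688
grasp_force: 55.0
```

```bash
python3 -c "
from h import *
o,M=st()
c=snap('scene','s2'); cv2.imwrite('pics/s2c.png',cv2.resize(c['img'][100:260,150:360,::-1],None,fx=3.5,fy=3.5,interpolation=cv2.INTER_CUBIC))
z=np.array([0,-.819,-.574]); y=np.array([1,0,0]); T=np.c_[np.cross(y,z),y,z]; print('rotfix',R.from_matrix(T@M.T).as_rotvec().round(3))
print(np.array([.518,-.0378,.0717])-o['eef_pos'])"
```

```text
t 5.05 p [ 0.5175 -0.0344  0.1966] q [-0.39  0.54 -0.16  1.97  0.88  1.4  -1.05]
x [-0.004  0.572 -0.82 ] y [ 1.     0.007 -0.   ] z [ 0.006 -0.82  -0.572] f [ 0.4 -0.  -2.7] w 0.688 gf 55.02303957939148
rotfix [ 0.002 -0.    -0.007]
[ 0.00049054 -0.00337653 -0.12488447]
```

View pics/s2c.png

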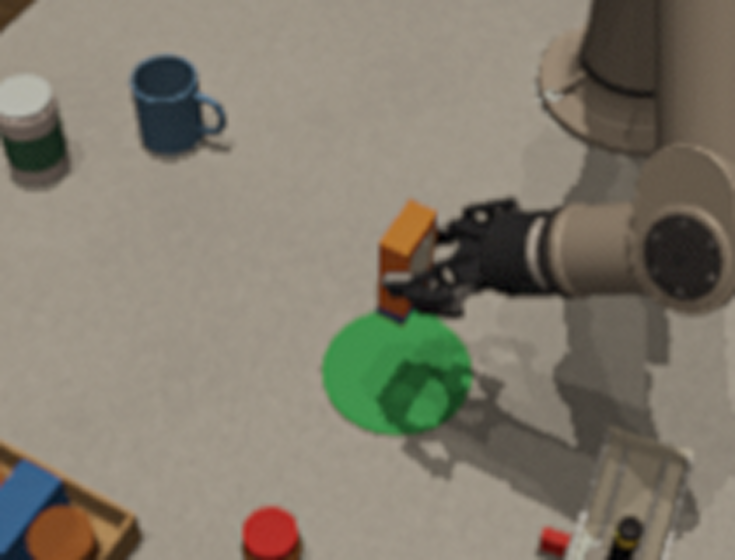

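The carton hangs upright over the mat, with the blue end down at about (395,312) in the crop. I'm lowering it.

>>> jog_arm(
  deltas=[
    [0,-0.003,-0.03,0,0,-0.007,0.5],
    [0,0,-0.03,0,0,0,0.5],
    [0,0,-0.025,0,0,0,0.5],
    [0,0,-0.02,0,0,0,0.5],
    [0,0,-0.01,0,0,0,0.5],
    [0,0,-0.004,0,0,0,0.5],
    [0,0,0,0,0,0,0.5],
  ],
)

```text
t: 5.8
eef_pos: [0.5186, -0.0413, 0.081]
tool_rot: [0.327, 0.631, 0.624, -0.326]
contact_force: [0.3, -0.5, -2.2]
gripper_width: 0.692
grasp_force: 55.1
```

>>> jog_arm(
  deltas=[
    [0,0,-0.002,0,0,0,0.5],
    [0,0,-0.002,0,0,0,0.5],
    [0,0,0,0,0,0,0.5],
  ],
)

```text
t: 6.1
eef_pos: [0.5183, -0.0407, 0.0765]
tool_rot: [0.327, 0.63, 0.624, -0.326]
contact_force: [-0.1, -1.3, -1.4]
gripper_width: 0.695
grasp_force: 55.1
```

>>> jog_arm(
  deltas=[
    [0,0.002,-0.002,0,0,0,0.5],
    [0,0.001,-0.001,0,0,0,0.5],
    [0,0,-0.001,0,0,0,0.5],
    [0,0,0,0,0,0,0.5],
  ],
)

```text
t: 6.5
eef_pos: [0.5181, -0.0378, 0.0721]
tool_rot: [0.327, 0.63, 0.624, -0.326]
contact_force: [-0.2, 0.3, -2.0]
gripper_width: 0.698
grasp_force: 55.1
```

```bash
python3 -c "
from h import *
o,M=st()
c=snap('scene','s3'); cv2.imwrite('pics/s3c.png',cv2.resize(c['img'][140:240,220:340,::-1],None,fx=6,fy=6,interpolation=cv2.INTER_CUBIC))
"
```

```text
t 6.5 p [ 0.5181 -0.0378  0.0721] q [-0.39  0.76 -0.14  1.98  0.94  1.26 -1.24]
x [ 0.007  0.573 -0.82 ] y [ 1.    -0.006  0.004] z [-0.002 -0.82  -0.573] f [-0.2  0.3 -2. ] w 0.698 gf 55.117276310920715
```

View pics/s3c.png

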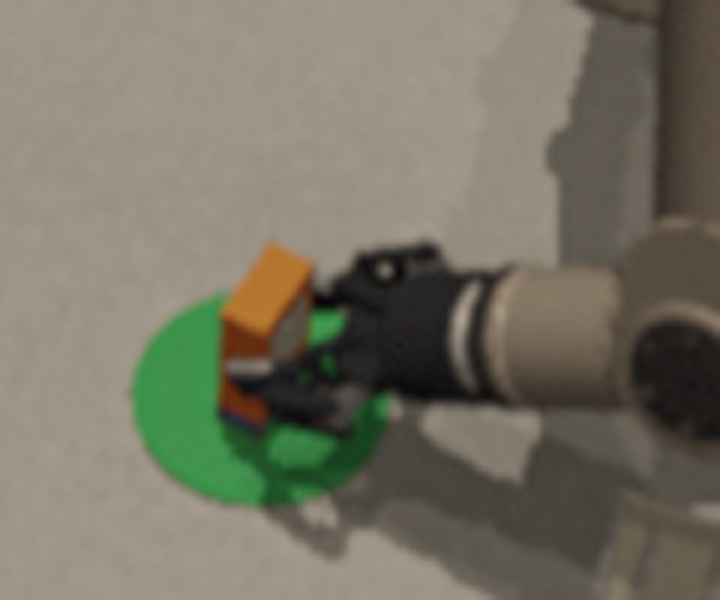

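```bash
python3 -c "
from h import *
c=load('s3')
p=[[220+x/6-.4,140+y/6-.4] for x,y in((270,245),(313,262),(268,337),(223,315))]
for z in(.114,.118):
  k=px2w(c,p,z); print(k.round(4),k.mean(0).round(4))
b=[[220+x/6-.4,140+y/6-.4] for x,y in((222,412),(262,435))]
print(px2w(c,b,.004),px2w(c,b,.008))
"
```

```text
[[ 0.4914 -0.0626  0.114 ]
 [ 0.49   -0.0351  0.114 ]
 [ 0.5494 -0.0322  0.114 ]
 [ 0.5486 -0.0617  0.114 ]] [ 0.5198 -0.0479  0.114 ]
[[ 0.4942 -0.0612  0.118 ]
 [ 0.4927 -0.0338  0.118 ]
 [ 0.5519 -0.031   0.118 ]
 [ 0.5511 -0.0604  0.118 ]] [ 0.5225 -0.0466  0.118 ]
[[ 0.5427702  -0.06446888  0.004     ]
 [ 0.54529327 -0.03528483  0.004     ]] [[ 0.54508073 -0.06321505  0.008     ]
 [ 0.547595   -0.0341328   0.008     ]]
```

>>> jog_arm(
  deltas=[
    [0,0,-0.001,0,0,0,0.5],
    [0,0,-0.001,0,0,0,0.5],
    [0,0,0,0,0,0,0.5],
  ],
)

```text
t: 6.85
eef_pos: [0.5183, -0.0379, 0.0713]
tool_rot: [0.328, 0.63, 0.624, -0.327]
contact_force: [-1.8, 2.4, 6.6]
gripper_width: 0.69
grasp_force: 55.6
```

The carton is centred to about 2 mm and touching the mat, so I'm releasing it and backing out along the tool axis.

>>> jog_arm(
  deltas=[
    [0,0,0,0,0,0,0.75],
    [0,0,0,0,0,0,0.8],
    [0,0,0,0,0,0,1],
    [0,0,0,0,0,0,1],
    [0,0,0,0,0,0,1],
    [0,0,0,0,0,0,1],
  ],
)

```text
t: 7.45
eef_pos: [0.5182, -0.0378, 0.0703]
tool_rot: [0.327, 0.63, 0.624, -0.326]
contact_force: [0.4, -0.5, 0.7]
gripper_width: 0.999
grasp_force: 0.0
```

>>> jog_arm(
  deltas=[
    [0,0.008,0.006,0,0,0,1],
    [0,0.016,0.012,0,0,0,1],
    [0,0.016,0.012,0,0,0,1],
    [0,0.02,0.014,0,0,0,1],
    [0,0.02,0.014,0,0,0,1],
    [0,0.01,0.04,0,0,0,1],
    [0,0,0.05,0,0,0,1],
    [0,0,0.05,0,0,0,1],
  ],
)

```text
t: 8.25
eef_pos: [0.5177, 0.0532, 0.2702]
tool_rot: [0.327, 0.629, 0.625, -0.326]
contact_force: [0.6, 0.0, -0.0]
gripper_width: 1.004
grasp_force: 0.0
```

```bash
python3 -c "
from h import *
o,M=st()
c=snap('scene','s4'); cv2.imwrite('pics/s4c.png',cv2.resize(c['img'][140:300,220:400,::-1],None,fx=3.7,fy=3.7,interpolation=cv2.INTER_CUBIC))
"
```

```text
t 8.25 p [0.5177 0.0532 0.2702] q [-0.48  0.49 -0.2   1.83  0.77  1.6  -1.  ]
x [ 0.006  0.573 -0.819] y [ 1.    -0.005  0.004] z [-0.002 -0.819 -0.573] f [ 0.6  0.  -0. ] w 1.004 gf 0.0
```

View pics/s4c.png

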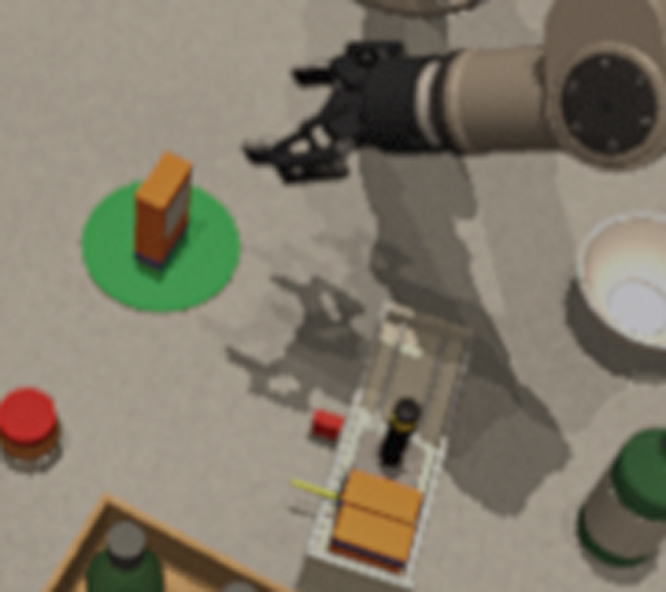

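The carton stands alone in the middle of the mat. The post and pointer are undisturbed, and I'm reorienting to go over the post.

>>> jog_arm(
  deltas=[
    [0.006,0.01,0,0.137,0,0,1],
    [0.006,0.01,0,0.137,0,0,1],
    [0.006,0.01,0,0.137,0,0,1],
    [0.006,0.01,0,0.137,0,0,1],
    [0.006,0.01,0,0.137,0,0,1],
    [0.006,0.01,0,0.137,0,0,1],
    [0.006,0.01,0,0.137,0,0,1],
    [0.007,0.012,0,0,0,-0.1417,1],
    [0.007,0.012,0,0,0,-0.1417,1],
    [0.007,0.012,0,0,0,-0.1417,1],
  ],
)

```text
t: 9.3
eef_pos: [0.5812, 0.1584, 0.2688]
tool_rot: [-0.001, 0.844, 0.536, -0.001]
contact_force: [-0.3, 1.0, 0.0]
gripper_width: 1.003
grasp_force: 0.0
```

>>> jog_arm(
  deltas=[
    [0.007,0.012,0,0,0,-0.1417,1],
    [0.007,0.012,0,0,0,-0.1417,1],
    [0.007,0.012,0,0,0,-0.1417,1],
    [0.007,0.012,0,0,0,-0.1417,1],
    [0.007,0.012,0,0,0,-0.1417,1],
    [0.007,0.012,0,0,0,-0.1417,1],
    [0.007,0.012,0,0,0,-0.1417,1],
    [0,0,0,0,0,0,1],
  ],
)

```text
t: 10.1
eef_pos: [0.6297, 0.245, 0.2683]
tool_rot: [-0.002, 0.997, 0.074, -0.001]
contact_force: [-0.2, 0.7, 0.6]
gripper_width: 0.997
grasp_force: 0.0
```

```bash
python3 -c "
from h import *
o,M=st()
c=snap('wrist','w5')
a=np.radians(8.8); y=np.array([np.sin(a),-np.cos(a),0]); z=np.array([0,0,-1.]); T=np.c_[np.cross(y,z),y,z]; print('rotfix',R.from_matrix(T@M.T).as_rotvec().round(3))
print(np.array([.633,.242,.108])-o['eef_pos'], w2px(c,[[.633,.242,.122],[.633,.242,.105]]))"
```

```text
t 10.1 p [0.6297 0.245  0.2683] q [-0.4   0.47 -0.09  1.53  0.04  1.14 -1.92]
x [ 0.989  0.148 -0.002] y [ 0.148 -0.989 -0.004] z [-0.003  0.003 -1.   ] f [-0.2  0.7  0.6] w 0.997 gf 0.0
rotfix [-0.003 -0.003  0.005]
[ 0.00333207 -0.00302711 -0.16034445] [[256.32554525 182.35813998]
 [256.20500648 178.47207666]]
```

View pics/w5.png

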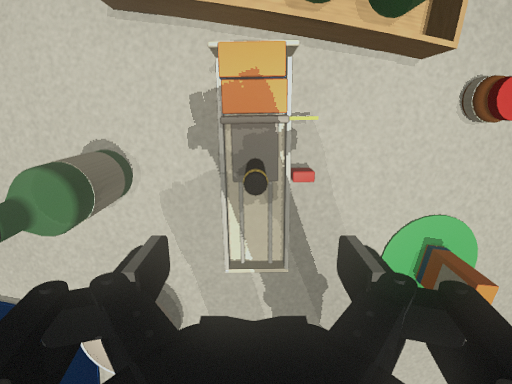

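The post top at (256,182) is as predicted. The pointer is at row 118 and the clip spans rows 169–182, centred near (303,175). I'm descending and measuring the pull.

```bash
python3 -c "
from h import *
c=load('w5'); i=c['img'].astype(int)
red=(i[:,:,0]>150)&(i[:,:,1]<70)&(i[:,:,2]<80); red[:,:285]=0; red[:,325:]=0; ys,xs=np.nonzero(red); print('red',xs.min(),xs.max(),ys.min(),ys.max(),xs.mean(),ys.mean())
yl=(i[:,:,0]>150)&(i[:,:,1]>150)&(i[:,:,2]<110); yl[:,:290]=0; yl[:,322:]=0; yl[:100]=0;yl[140:]=0; y2,x2=np.nonzero(yl); print('yel',x2.min(),x2.max(),y2.mean())
a=np.radians(8.8); u=np.array([np.cos(a),np.sin(a),0])
for z in(.034,.044):
  k=px2w(c,[[302,y2.mean()],[302,ys.min()],[302,ys.max()],[302,ys.mean()]],z); print(z,(k@u).round(4))
"
```

```text
red 298 307 171 171 301.57142857142856 171.0
yel 307 307 116.0
0.034 [0.7241 0.656  0.656  0.656 ]
0.044 [0.7242 0.658  0.658  0.658 ]
```

>>> jog_arm(
  deltas=[
    [0.003,-0.003,-0.04,0,0,0.005,1],
    [0,0,-0.04,0,0,0,1],
    [0,0,-0.035,0,0,0,1],
    [0,0,-0.025,0,0,0,1],
    [0,0,-0.013,0,0,0,1],
    [0,0,-0.007,0,0,0,1],
    [0,0,0,0,0,0,1],
  ],
)

```text
t: 10.85
eef_pos: [0.6332, 0.2389, 0.1084]
tool_rot: [-0.001, 0.997, 0.076, -0.001]
contact_force: [0.3, 1.2, 0.3]
gripper_width: 1.003
grasp_force: 0.0
```

>>> jog_arm(
  deltas=[
    [0,0,0,0,0,0,0.2],
    [0,0,0,0,0,0,0.1],
    [0,0,0,0,0,0,0],
    [0,0,0,0,0,0,0],
    [0,0,0,0,0,0,0],
    [0,0,0,0,0,0,0],
    [0,0,0,0,0,0,0],
    [0,0,0,0,0,0,0],
  ],
  newtons=80,
)

```text
t: 11.65
eef_pos: [0.6329, 0.2438, 0.1101]
tool_rot: [-0.004, 0.997, 0.077, 0.0]
contact_force: [-2.5, 7.6, 4.3]
gripper_width: 0.259
grasp_force: 78.0
```

>>> jog_arm(
  deltas=[
    [0,0.003,0.001,0,0,0,0],
    [-0.004,-0.0006,0,0,0,0,0],
    [-0.009,-0.0014,0,0,0,0,0],
    [-0.01,-0.0015,0,0,0,0,0],
    [-0.01,-0.0015,0,0,0,0,0],
    [-0.01,-0.0015,0,0,0,0,0],
    [-0.01,-0.0015,0,0,0,0,0],
    [-0.01,-0.0015,0,0,0,0,0],
    [-0.006,-0.0012,0,0,0,0,0],
    [0,0,0,0,0,0,0],
  ],
  newtons=100,
)

```text
t: 12.65
eef_pos: [0.5663, 0.2329, 0.1102]
tool_rot: [-0.002, 0.997, 0.076, 0.002]
contact_force: [8.4, 5.5, -6.6]
gripper_width: 0.253
grasp_force: 98.1
```

```bash
python3 -c "
from h import *
o,M=st()
c=snap('wrist','w6'); t=snap('top','t6')
a=cv2.resize(c['img'][0:256,160:400,::-1],None,fx=2,fy=2,interpolation=cv2.INTER_CUBIC)
b=cv2.resize(t['img'][115:200,150:195,::-1],None,fx=6,fy=6,interpolation=cv2.INTER_CUBIC)
O=np.zeros((512,750,3),np.uint8); O[:512,:480]=a; O[:510,480:]=b; cv2.imwrite('pics/m6.png',O)"
```

```text
t 12.65 p [0.5663 0.2329 0.1102] q [-0.42  0.54 -0.1   1.82  0.07  0.78 -1.97]
x [0.988 0.151 0.005] y [ 0.151 -0.988 -0.005] z [ 0.004  0.005 -1.   ] f [ 8.4  5.5 -6.6] w 0.253 gf 98.07961821556091
```

View pics/m6.png

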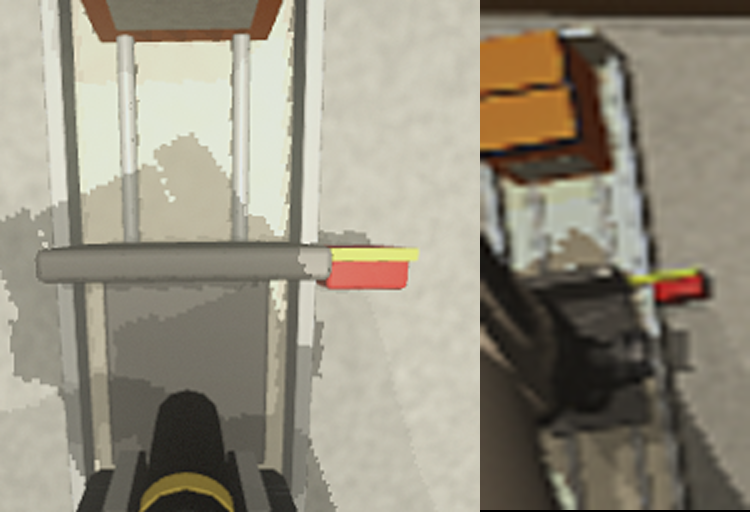

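```bash
python3 -c "
from h import *
c=load('w6'); a=np.radians(8.8); u=np.array([np.cos(a),np.sin(a),0])
f=lambda x,y,z:(px2w(c,[[160+(x+.5)/2-.5,(y+.5)/2-.5]],z)@u)[0]
p=f(375,254.5,.044); print('ptr',p)
for z in(.03,.034,.038,.042): print(z,'clip ctr',f(370,288,z)+.007, 'move',f(370,288,z)+.007-p)
t=load('t6'); g=lambda x,y,z:(px2w(t,[[150+(x-480+.5)/6-.5,115+(y+.5)/6-.5]],z)@u)[0]
print('top', g(682,277,.044), g(682,300,.036)+.007, [ (np.array([.6332,.2415,0])@u)+.061])
"
```

```text
ptr 0.6547847301553665
0.03 clip ctr 0.6496195774268715 move -0.005165152728495048
0.034 clip ctr 0.6499979600382574 move -0.0047867701171091515
0.038 clip ctr 0.6503763426496434 move -0.004408387505723144
0.042 clip ctr 0.6507547252610293 move -0.004030004894337247
top 0.6538904182987731 0.648570320201714 [np.float64(0.7236922905945524)]
```

Both views say about 5 mm more is needed.

>>> jog_arm(
  deltas=[
    [-0.0025,-0.0004,0,0,0,0,0],
    [-0.0025,-0.0004,0,0,0,0,0],
    [0,0,0,0,0,0,0],
    [0,0,0,0,0,0,0],
    [0,0,0,0,0,0,0],
    [0,0,0,0,0,0,0],
    [0,0,0,0,0,0,0],
  ],
)

```text
t: 13.45
eef_pos: [0.5623, 0.2322, 0.1102]
tool_rot: [-0.003, 0.997, 0.076, 0.003]
contact_force: [8.9, 5.6, -5.4]
gripper_width: 0.256
grasp_force: 98.1
```

```bash
python3 -c "
from h import *
o,M=st()
c=snap('wrist','w7'); t=snap('scene','s7')
a=cv2.resize(c['img'][100:180,290:390,::-1],None,fx=4,fy=4,interpolation=cv2.INTER_CUBIC)
b=cv2.resize(t['img'][130:300,220:400,::-1],None,fx=2,fy=2,interpolation=cv2.INTER_CUBIC)
O=np.zeros((340,760,3),np.uint8); O[:320,:400]=a; O[:340,400:]=b; cv2.imwrite('pics/m7.png',O)"
```

```text
t 13.45 p [0.5623 0.2322 0.1102] q [-0.42  0.53 -0.1   1.84  0.07  0.77 -1.97]
x [0.989 0.151 0.005] y [ 0.151 -0.989 -0.005] z [ 0.005  0.005 -1.   ] f [ 8.9  5.6 -5.4] w 0.256 gf 98.12623500823975
```

View pics/m7.png

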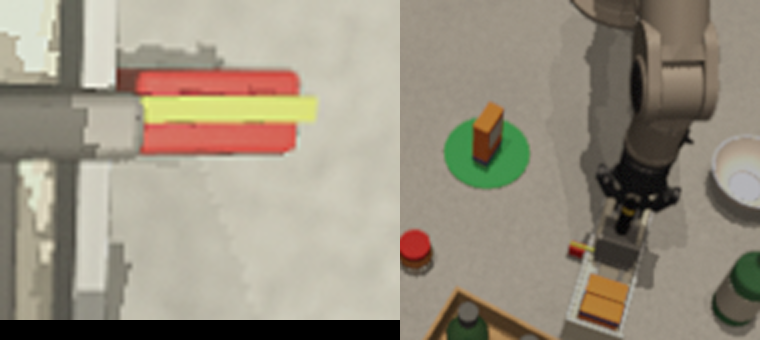

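The pointer is at rows 96–122 and the clip at rows 70–154, so it sits over the clip's middle. The carton is still upright on the mat, so I'm handing in.

```bash
python3 -c "
from station import bot
print(bot.hand_in())"
```

```text
the job is handed in; nothing more can be done
None
```

The orange carton stands upright in the middle of the green mat, and the gripper is holding the pusher back with the yellow pointer over the middle of the red clip; the job is handed in at about 13.5 s, with no verdict shown.

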